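Hang the drill-bit tin from an S-hook on the bench rail

ROBOT

A 7-joint arm with a two-finger parallel gripper is mounted at the origin on the work surface. World frame = base frame: x ahead of the robot, y to its left, z up, the work surface at z = 0. Lengths are in m, angles in rad, forces in N, time in s.
With the tool pointing down it reaches from about 0.425 to 0.925 m from the base axis. Payload 6.8 kg.
Tool frame: the origin (TCP) lies at the very end of the fingers, on their centre line; the grasp point (between the pads) lies 19 mm behind it; z points along the fingers, y is the line along which they close (so a half turn about z gives the same grasp; the last joint's range is limited). The gripper opens to 85 mm and grips with 20 to 120 N. Pads are 22 mm wide; open, the fingers measure 114 mm over their backs; the gripper's body (76 mm by 85 mm) begins 54 mm behind the grasp point. The pads swing forward as they close: fully open they stand 13 mm farther back than shut.
Start: joints at [-1.261, 0.477, 0.022, 1.555, -0.011, 1.109, -0.083], TCP at [0.274, 0.617, 0.231] pointing down, gripper open.
Joint ranges: [-2.96, 2.96], [-0.34, 2.1], [-1.41, 1.46], [0.24, 2.44], [-1.37, 4.51], [0.17, 1.92], [-2.96, 2.96]. Speed limits (rad/s): [2.39, 2.39, 3.14, 3.14, 3.14, 3.14, 3.14].

INTERFACE

Orientations are given as a rotation vector (axis times angle).
In Python, from bench import monitor, optics, r gives the robot as it stands.
- The arm moves only by the shell command python3 -m crank 'ROWS' [OPENING] [FORCE]. ROWS is JSON, a list of rows, each a list of 2 entries, a list of its own where there are three numbers: the shift along the tool's x, y, z in cm, then the turn, a rotation vector about the tool's x, y, z in rad. A call has 1 to 5 rows; each row shifts and turns the commanded pose from where the row before left it, along the tool's axes as they then stand; what a row does not reach is not made up. A row lasts 1/10 s, in which the tool goes at most 50 mm and 8.59 degrees, less where a joint would pass 70% of its speed; a pose out of reach is approached as far as the arm can. A call is refused whole if a number of a shift passes 5 or a number of a turn 0.15, either way. A call with a gripper value outside its range is refused whole. OPENING is the finger opening in cm, from 0 to 8.54, set as the call begins (- or left out, the last holds). The fingers move at their own pace and stop on an object; FORCE is the grip in N (left out, the last holds). Time passes only in rows, so rows that do not move let the fingers close. It gives the time, the measured TCP pose, the force, the opening and the grip force at its end, in the units of the state.
- monitor.get_obs(): the state, without advancing time (a new reading comes with each control period).
- optics.grab_frame(name): name is "scene" or "side" or "wrist"; returns (picture, depth): 420x560x3 uint8, red, green, blue; 420x560 float32, m along the optical axis (not along the pixel's ray), 0 where there is no reading.
- optics.camera_model(name): a dict with "vertical_fov" (degrees; the focal length in pixels is half the picture's height over the tangent of half this angle, whatever the lens; pixels are square), "cx", "cy" (the principal point, pixels), "D" ([k1, k2, p1, p2, k3] as OpenCV has them; the pictures are not rectified), "R" (3x3) and "t" (3): a world point X has camera coordinates R X + t; the wrist camera has in their place "hand_eye" (4x4, takes a point from camera to tool coordinates, whose origin is the TCP and whose axes are the flange's). Camera axes: x right, y down, z forward; pixel columns grow to the right and rows downward; lengths in m; the calibration is good to about 2 mm. A picture is of the moment at which its call begins: read the wrist's pose just before it. camera_model takes no time and is no camera call.
- r.hand_in(): hands the job in; it is judged then, once.
The state is a dict: "clock": time; "joints": joint angles; "qvel": joint speeds; "tau": joint torques, N m; "tcp_pos": TCP position; "orientation": TCP orientation; "contact_force": force on the tool from outside, world axes, zero at the start; "moment": the same for the moment, N m; "grip_width": finger opening in m; "gripper_force": force on a finger pad.
Only numpy, scipy, OpenCV 4.12 (cv2) and the standard library are available. Lean on these libraries where they do the work, as an engineer would, in place of code of your own. Each camera call takes 0.05 s, during which the arm holds its last target. There are 200 camera calls.

TASK

Take the steel S-hook off the wooden dowel and hook it over the tube of the taller rail stand; once it hangs there by itself, hang the drill-bit tin by its wire bail in the hook's lower curl and leave both hanging still. Keep the tin upright so that the bits stay in it, and do not disturb the drill, the mug or the bottle.

Things in the scene. Friction and masses are not known exactly. Their poses are not given: they have to be found in the camera images.
- rail_stand: Fixed stand: level steel tube along y between two timber uprights (centres y = -170, +170 mm; 45 mm in x, 20 in y, 300 high; feet 140 in x by 40 in y, 20 high). Origin on the bench under the tube's middle; z up; the robot is on its -x side, yaw within 0.2 rad. Position varies.
- rail_top (a point): Top of the rail's tube at mid-length, 285 mm above the bench; axes as the stand's, y along the tube. The tube is 20 mm in diameter. The hook may hang anywhere on it between the uprights.
- dowel_stand: Fixed low wooden stand: base 120 (x) by 140 (y) by 20 mm, post 36 mm square at y = -52 mm, 200 high, with a level dowel 20 mm in diameter along y, free end at y = +45 mm, top 190 mm above the bench. Origin on the bench at the base's centre. The S-hook starts on the dowel, 5 to 18 mm to +y of the origin. It stands left or right of the robot; the tin is on the other side.
- s_hook: Loose S-hook of flat steel bar 20 mm wide (along y), 5 thick; 140 high, 45 wide over each curl, 0.2 kg. Origin: middle of the inside of the top bend, which rests on the tube. z up; S in the x-z plane. Starts with y along the dowel. Upper curl opens down, inside width 35 mm, its free tip on +x ends at z -35. The shank slants straight from x -20, z -34 to x +20, z -96 mm.
- hook_grip (a point): 18 mm below the S-hook's origin, between the upper curl's two parallel legs (outer faces x -22.5 and +22.5 mm, upright from z -12 to -34 of the hook): a grip from above along x across both legs, 45 mm, lets the fingers straddle tube or dowel. Axes as the hook's.
- hook_curl (a point): Inside bottom of the S-hook's lower curl, 130 mm below the hook's origin, axes as the hook's. The curl opens upward and is 35 mm wide inside (x); its free tip at x = -20 mm (robot side as it hangs at the start) rises 35 mm above this point, the shank is on +x and slants over it: a bar must pass over the tip under the shank, then go down.
- tin: Loose open metal tin 100 (x) by 60 (y) by 55 mm high, drill bits in it fixed; about 0.25 kg. Origin: centre of the underside, z up; yaw within 0.35 rad. Rigid wire bail in the plane x = 0. Can be gripped across y at the end nearer the robot (x -35, 30 mm up), the tool's back leaning 35 to 45 degrees towards the robot so that the hand clears bail, hook and rail.
- tin_bail (a point): Centre of the level top bar (along y, 8 mm thick) of the tin's bail, 120 mm above the centre of the tin's underside, axes as the tin's. Clear straight length between the bail's sides: 44 mm. Hung, it lies 4 mm above hook_curl.
- drill: Bystander: cordless drill standing on its battery pack, 170 mm long, 190 mm high; origin at the centre of its underside. Off to the right, beyond the work. Leave alone.
- mug: Bystander: blue mug with pencils, 82 mm in diameter, 95 mm high (150 mm with the pencils), beyond the rail stand; origin at the centre of its underside. Leave alone.
- bottle: Bystander: clear plastic bottle, 84 mm in diameter, 240 mm high, off to the left, beyond the work; origin at the centre of its underside. Leave alone.
Things that resemble listed ones, but are neither listed nor needed, are in the scene too. There is more than one size of the s_hook; the job needs the smallest.

How it is judged:
On the way:
1. the S-hook hangs on the rail's tube by itself, upright, not held by the gripper, while the tin is not yet on it (x of s_hook in the frame of rail_stand between -0.012 and 0.012 m and y of s_hook in the frame of rail_stand between -0.145 and 0.145 m and z of s_hook in the frame of rail_stand between 0.28 and 0.292 m and angle between s_hook's own z axis and vertical below 0.3 rad and contact force between the fingers and s_hook below 0.1 N and distance between tin_bail and s_hook above 0.16 m), for 0.3 s.
At the end, for the whole second after the job is handed in: Hook seated on the tube between the uprights (12 mm across, -5 to +7 mm in height), bail bar in its lower curl (20 mm in x, 26 mm in y, -7 to +11 mm of seated height), hook and tin within 0.3 rad of upright and still (under 0.05 m/s, tin under 0.5 rad/s) (x of s_hook in the frame of rail_stand between -0.012 and 0.012 m and y of s_hook in the frame of rail_stand between -0.145 and 0.145 m and z of s_hook in the frame of rail_stand between 0.28 and 0.292 m and angle between each of s_hook, tin's own z axis and vertical below 0.3 rad and x of tin_bail in the frame of s_hook between -0.02 and 0.02 m and y of tin_bail in the frame of s_hook between -0.026 and 0.026 m and z of tin_bail in the frame of s_hook between -0.133 and -0.115 m and linear speed of each of tin, s_hook below 0.05 m/s and angular speed of tin below 0.5 rad/s); the robot touches nothing.
It fails at once if the drill, the mug or the bottle is moved by more than 30 mm (distance of any of drill, mug, bottle from where it was at the start of the episode above 0.03 m).
It fails at once if the tin is tipped by more than 0.7 rad (40 degrees) from upright (angle between tin's own z axis and vertical above 0.7 rad).
It also fails if it takes over 70 s, if anything falls off the work surface, if the arm or the gripper's body presses on something with over 40 N, if the wrist force passes 120 N, or if a joint passes its speed limit or range.

## Working session

There is one attempt and no reset: what is moved stays moved. The work goes in short steps, Python scripts to look and compute and a shell command to move; the robot and the scene stay as the last step left them, time stands still between calls to the robot, and variables do not carry over. Pictures are saved under pics/ and viewed, at most 14 in all, crops included, and the job is handed in when it is done.

```bash
ls; mkdir -p pics; cat > h.py <<'E'
import numpy as np, cv2
from scipy.spatial.transform import Rotation as Ro
from bench import monitor, optics, r
def cam(name,T=None):
    m=optics.camera_model(name); f=210/np.tan(np.radians(m["vertical_fov"])/2)
    K=np.array([[f,0,m["cx"]],[0,f,m["cy"]],[0,0,1]]); D=np.array(m["D"],float)
    if "R" in m: R=np.array(m["R"]);t=np.array(m["t"]);return K,D,R.T,-R.T@t
    H=np.array(m["hand_eye"]); Rt,p=T; return K,D,Rt@H[:3,:3],Rt@H[:3,3]+p
def pose():
    o=monitor.get_obs(); return Ro.from_rotvec(o["orientation"]).as_matrix(),np.array(o["tcp_pos"])
def grab(name):
    T=pose(); im,d=optics.grab_frame(name); return im,d,cam(name,T)
def rays(uv,C):
    K,D,R,c=C; n=cv2.undistortPoints(np.array(uv,float).reshape(-1,1,2),K,D).reshape(-1,2)
    return np.c_[n,np.ones(len(n))]@R.T,c
def pts(uv,d,C):
    uv=np.array(uv).reshape(-1,2); v,c=rays(uv,C); z=np.array([d[int(b),int(a)] for a,b in uv]); return v*z[:,None]+c
def plane(uv,C,z):
    v,c=rays(uv,C); return c+v*((z-c[2])/v[:,2])[:,None]
def cloud(d,C):
    vv,uu=np.nonzero(d>0); uv=np.c_[uu,vv]; v,c=rays(uv,C); return uv,v*d[vv,uu][:,None]+c
def save(n,im): cv2.imwrite("pics/"+n,im[:,:,::-1])
def proj(X,C):
    K,D,R,c=C; return cv2.projectPoints((np.atleast_2d(X)-c)@R,np.zeros(3),np.zeros(3),K,D)[0].reshape(-1,2)
E
python3 - <<'E'
from h import *
for n in("scene","side"):
    im,d,C=grab(n); save(n+".png",im); np.savez(n+".npz",im=im,d=d); print(n,C[3],C[2][:,2])
print(monitor.get_obs())
E
```

```text
pics
scene [ 1.29601811 -0.02305248  1.10134559] [-0.63184045  0.01441233 -0.77496447]
side [-0.21598593 -0.79152981  1.30928093] [ 0.50553288  0.49933017 -0.70363761]
{'clock': 0.1, 'joints': array([-1.2610934 ,  0.47772106,  0.0223084 ,  1.55633567, -0.01152092,
        1.1092808 , -0.08309743]), 'qvel': array([ 0.00235052, -0.00153806,  0.00059223, -0.00153285,  0.00131179,
       -0.00029791,  0.00103053]), 'tau': array([ 5.60705710e-03, -5.97762930e+01,  1.61413930e+00, -2.81958568e+01,
        1.27704887e-02,  4.90369755e-03,  1.80586648e-05]), 'tcp_pos': array([0.27365579, 0.61646861, 0.23042697]), 'orientation': array([-6.51400081e-01, -3.07305722e+00,  2.50960488e-03]), 'contact_force': array([-0.64121464,  0.31803186, -0.57984087]), 'moment': array([-0.00774651,  0.01329278,  0.0023347 ]), 'gripper_force': 0.0, 'grip_width': 0.08521829767385329}
```

View pics/scene.png

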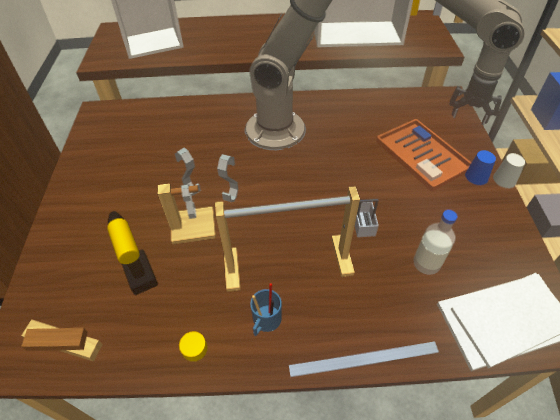

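View pics/side.png

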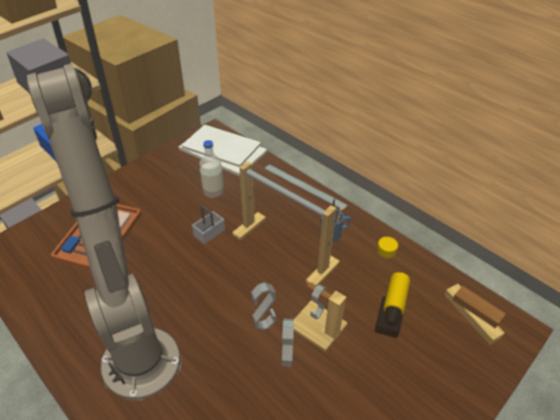

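The scene shows the dowel stand at about (190,210), the rail tube from (222,212) to (352,203) and the tin at (367,220). There are three hook candidates: (188,198) on the dowel, (185,160) and (228,178). I'll enlarge that area and measure all three.

```bash
python3 - <<'E'
from h import *
a=np.load("scene.npz");b=np.load("side.npz")
A=cv2.resize(a["im"][130:250,150:250],(480,576),interpolation=cv2.INTER_CUBIC)[:480*576//480]
B=cv2.resize(b["im"][270:375,235:355],(320,280),interpolation=cv2.INTER_CUBIC)
o=np.zeros((576,800,3),np.uint8);o[:,:480]=A;o[:280,480:]=B;save("crop.png",o)
for n,F,boxes in(("scene",a,[(172,145,197,186),(180,184,200,220),(215,152,240,203)]),("side",b,[(310,286,328,320),(250,283,278,330),(280,318,296,366)])):
    C=cam(n);uv,P=cloud(F["d"],C);im=F["im"].astype(int);col=im[uv[:,1],uv[:,0]]
    grey=(col.max(1)-col.min(1)<25)&(col.mean(1)>70)
    for x0,y0,x1,y1 in boxes:
        m=grey&(uv[:,0]>=x0)&(uv[:,0]<x1)&(uv[:,1]>=y0)&(uv[:,1]<y1)&(P[:,2]>0.008)
        Q=P[m];print(n,(x0,y0),m.sum(),np.percentile(Q,[2,50,98],axis=0).round(3).tolist())
E
```

```text
scene (172, 145) 330 [[0.293, -0.327, 0.024], [0.326, -0.296, 0.165], [0.393, -0.272, 0.2]]
scene (180, 184) 250 [[0.3, -0.311, 0.023], [0.477, -0.276, 0.123], [0.491, -0.268, 0.197]]
scene (215, 152) 451 [[0.327, -0.187, 0.009], [0.365, -0.164, 0.147], [0.388, -0.142, 0.2]]
side (310, 286) 206 [[0.443, -0.292, 0.058], [0.46, -0.283, 0.162], [0.487, -0.272, 0.198]]
side (250, 283) 651 [[0.321, -0.189, 0.01], [0.354, -0.168, 0.118], [0.381, -0.147, 0.199]]
side (280, 318) 462 [[0.287, -0.332, 0.03], [0.302, -0.315, 0.157], [0.331, -0.288, 0.199]]
```

View pics/crop.png

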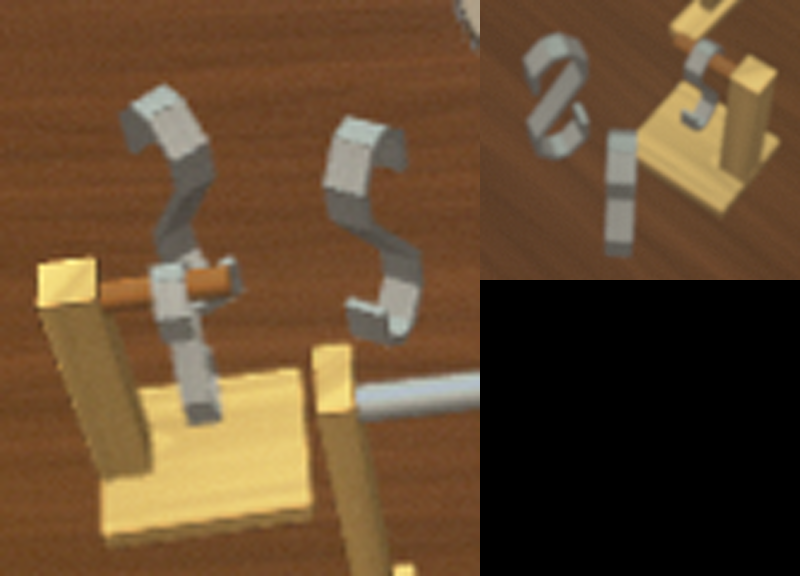

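The target is the hook on the dowel, scene (188,198) and side (318,300). It spans z ≈ 0.055–0.198, so it is 140 mm tall. The two at scene (185,160) and (228,178) stand on the bench and are about 200 mm tall, so they are larger decoys. Next I'll find the dowel, rail and tin.

```bash
cat >> h.py <<'E'
def rect(P):
    (c,s,a)=cv2.minAreaRect(P[:,:2].astype(np.float32)*1000); return np.round(c,1),np.round(s,1),round(a,1)
E
python3 - <<'E'
from h import *
for n in("scene","side"):
    F=np.load(n+".npz");C=cam(n);uv,P=cloud(F["d"],C);im=cv2.cvtColor(F["im"],cv2.COLOR_RGB2HSV).astype(int);c=im[uv[:,1],uv[:,0]]
    wood=(c[:,0]>14)&(c[:,0]<32)&(c[:,1]>60)&(c[:,2]>120)
    grey=(c[:,1]<60)&(c[:,2]>60)
    x,y,z=P.T
    def rep(s,m):
        if m.sum()>8: print(n,s,m.sum(),rect(P[m]),"zmed",np.median(z[m]).round(4),"mean",P[m].mean(0).round(4))
    near=(x>.38)&(x<.56)&(y<-.15)&(y>-.42)
    rep("base",wood&near&(z>.012)&(z<.026)); rep("posttop",wood&near&(z>.195)&(z<.206))
    rep("dowel",near&~grey&(z>.17)&(z<.194)&(c[:,1]>110)&(y>-.32))
    rep("hooktop",near&grey&(z>.186)&(z<.2))
    R=(x>.4)&(x<.8)&(y>-.3)&(y<.3)
    m=grey&R&(z>.265)&(z<.292); rep("tube",m)
    if m.sum()>8:
        p=np.polyfit(y[m],x[m],1);print(p,y[m].min(),y[m].max(),np.percentile(z[m],[5,95,99]))
        top=m&(z>np.percentile(z[m],70));print("tubetop",P[top].mean(0), np.polyfit(y[top],x[top],1))
    m=wood&R&(z>.294)&(z<.307)
    for q in (m&(y>0),m&(y<0)): rep("uptop",q)
    rep("feet",wood&R&(z>.012)&(z<.026)&(y>0)); rep("feet-",wood&R&(z>.012)&(z<.026)&(y<0)&(y>-.15))
    # tin
    a=np.array([(367,220)]) if n=="scene" else np.array([(208,228)])
    X=pts(a,F["d"],C)[0];print("tin px",X)
    t=(abs(x-X[0])<.13)&(abs(y-X[1])<.1)&grey
    rep("tin",t&(z>.01)&(z<.06)); rep("tinrim",t&(z>.048)&(z<.06)); rep("bail",t&(z>.1)&(z<.13));rep("bits",t&(z>.06)&(z<.1))
E
```

```text
scene base 1054 (array([ 468.2, -286.9]), array([124.2, 138.2]), 6.5) zmed 0.0203 mean [ 0.4792 -0.2771  0.0201]
scene posttop 127 (array([ 472.1, -312.2]), array([39.7, 90.3]), 5.6) zmed 0.2 mean [ 0.4767 -0.3369  0.1999]
scene dowel 131 (array([ 470.1, -283. ]), array([26.2, 81.8]), 12.9) zmed 0.1879 mean [ 0.4729 -0.284   0.1865]
scene hooktop 60 (array([ 435.2, -219.7]), array([ 35.2, 159.8]), 33.5) zmed 0.1931 mean [ 0.4706 -0.2731  0.1925]
scene tube 934 (array([628. ,  14.3]), array([ 21.2, 319.7]), 4.6) zmed 0.2829 mean [0.6296 0.0123 0.2821]
[-0.09061889  0.630703  ] -0.1450081951629603 0.17302299520832065 [0.27460453 0.2871037  0.28826689]
tubetop [0.62698875 0.01018701 0.28603427] [-0.09079981  0.62791373]
scene uptop 115 (array([610.9, 184.1]), array([45.6, 20.7]), 5.1) zmed 0.3005 mean [0.6129 0.1833 0.3001]
scene uptop 128 (array([ 641.1, -155.5]), array([47. , 20.1]), 4.0) zmed 0.3002 mean [ 0.6435 -0.1556  0.3001]
scene feet 342 (array([610.5, 183.4]), array([144.1,  40.4]), 5.1) zmed 0.0199 mean [0.6279 0.1811 0.0198]
scene feet- 183 (array([ 641.6, -140.5]), array([
[... 1443 characters left out ...]
.6373 -0.1586  0.2983]
side feet 236 (array([605.7, 178.6]), array([144.3,  43.3]), 4.1) zmed 0.0175 mean [0.6015 0.1756 0.0177]
side feet- 53 (array([ 639.6, -140.7]), array([138.4,  18.5]), 0.1) zmed 0.0203 mean [ 0.6277 -0.1452  0.0199]
tin px [0.49614652 0.2816185  0.00633774]
side tin 475 (array([487.3, 266.9]), array([102.5,  70.5]), 0.6) zmed 0.0346 mean [0.4857 0.2644 0.0342]
side tinrim 96 (array([488. , 267.2]), array([100.7,  66.2]), 1.6) zmed 0.0512 mean [0.4873 0.2648 0.0517]
side bail 29 (array([487.8, 265.1]), array([ 9.1, 53.9]), 2.5) zmed 0.1189 mean [0.487  0.2578 0.1171]
side bits 21 (array([506.4, 258.7]), array([56.4, 45.5]), 85.5) zmed 0.0792 mean [0.49   0.2454 0.0787]
```

```bash
cat >> h.py <<'E'
def delta(p,Rt=None):
    R,q=pose(); p=np.array(p)
    if Rt is not None: print("turn",Ro.from_matrix(R.T@Rt).as_rotvec().round(3)); 
    print("shift cm now-axes",(R.T@(p-q)*100).round(2),*(["| after turn",(Rt.T@(p-q)*100).round(2)] if Rt is not None else []))
def down(a): # tool down, closing axis y at world angle a
    y=np.array([np.cos(a),np.sin(a),0]);z=np.array([0,0,-1.]);return np.c_[np.cross(y,z),y,z]
E
python3 - <<'E'
from h import *
R,p=pose();print(R.round(2))
for a in(.12,.12+np.pi): delta([.467,-.277,.40],down(a))
F=np.load("scene.npz");C=cam("scene")
for a in[(437,245),(480,168),(512,170),(266,310),(130,255)]: print(a,pts([a],F["d"],C)[0].round(3))
E
```

```text
[[-0.91  0.41 -0.  ]
 [ 0.41  0.91 -0.  ]
 [-0.   -0.   -1.  ]]
turn [-1.000e-03  1.000e-03  1.033e+00]
shift cm now-axes [-53.92 -73.85 -16.83] | after turn [-91.02   8.5  -16.96]
turn [-1.000e-03 -2.000e-03 -2.109e+00]
shift cm now-axes [-53.92 -73.85 -16.83] | after turn [ 91.02  -8.5  -16.96]
(437, 245) [0.683 0.42  0.153]
(480, 168) [0.327 0.698 0.074]
(512, 170) [0.349 0.804 0.08 ]
(266, 310) [ 0.779 -0.055  0.01 ]
(130, 255) [ 0.679 -0.41   0.167]
```

```bash

python3 -m crank '[[[0,0,-3.4],[0,0,0.148]],[[0,0,-3.4],[0,0,0.148]],[[0,0,-3.4],[0,0,0.148]],[[0,0,-3.4],[0,0,0.148]],[[0,0,-3.4],[0,0,0.148]]]' 8.54 60
python3 -m crank '[[[0,0,0],[0,0,0.148]],[[0,0,0],[0,0,0.145]],[[0,4,0],[0,0,0]],[[-1,4,0],[0,0,0]],[[-2,4,0],[0,0,0]]]'
python3 -m crank '[[[-4,2.5,0],[0,0,0]],[[-4.5,2,0],[0,0,0]],[[-4.8,0,0],[0,0,0]],[[-4.8,0,0],[0,0,0]],[[-4.8,0,0],[0,0,0]]]'
python3 -m crank '[[[-4.8,0,0],[0,0,0]],[[-4.8,0,0],[0,0,0]],[[-4.8,0,0],[0,0,0]],[[-4.8,0,0],[0,0,0]],[[-4.8,0,0],[0,0,0]]]'
python3 -m crank '[[[-4.8,0,0],[0,0,0]],[[-4.8,0,0],[0,0,0]],[[-4.8,0,0],[0,0,0]],[[-4.8,0,0],[0,0,0]],[[-4.8,-1,0],[0,0,0]]]'
python3 -m crank '[[[-4,-2,0],[0,0,0]],[[-4,-2,0],[0,0,0]],[[-3,-2,0],[0,0,0]],[[-1,-1,0],[0,0,0]],[[0,0,0],[0,0,0]]]'
python3 - <<'E'
from h import *
delta([.467,-.277,.30],down(.12))
E
```

```text
clock: 0.6
tcp_pos: [0.2737, 0.6166, 0.4022]
orientation: [1.727, 2.624, -0.001]
contact_force: [0.3, 0.4, 0.2]
grip_width: 0.0849
gripper_force: 0.0
clock: 1.1
tcp_pos: [0.3964, 0.6026, 0.4]
orientation: [-2.08, -2.354, 0.002]
contact_force: [0.4, -0.2, -0.0]
grip_width: 0.0854
gripper_force: 0.0
clock: 1.6
tcp_pos: [0.4687, 0.3773, 0.4006]
orientation: [-2.085, -2.35, 0.002]
contact_force: [1.3, 0.9, 0.3]
grip_width: 0.0855
gripper_force: 0.0
clock: 2.1
tcp_pos: [0.497, 0.1392, 0.4011]
orientation: [-2.084, -2.35, 0.0]
contact_force: [0.4, -0.3, -0.3]
grip_width: 0.0852
gripper_force: 0.0
clock: 2.6
tcp_pos: [0.5164, -0.0997, 0.401]
orientation: [2.083, 2.351, -0.0]
contact_force: [0.3, 0.1, -0.6]
grip_width: 0.0853
gripper_force: 0.0
clock: 3.1
tcp_pos: [0.4596, -0.2275, 0.4013]
orientation: [-2.089, -2.346, -0.001]
contact_force: [0.3, 0.7, -0.5]
grip_width: 0.0855
gripper_force: 0.0
turn [ 0.    -0.001 -0.004]
shift cm now-axes [-5.01  0.17 10.13] | after turn [-5.    0.15 10.13]
```

Accurate motion. I'll move over the hook and look with the wrist camera.

```bash

python3 -m crank '[[[-3,0,3],[0,0,0]],[[-2,0.2,3],[0,0,0]],[[0,0,3],[0,0,0]],[[0,0,1],[0,0,0]],[[0,0,0],[0,0,0]]]' | tail -5
python3 - <<'E'
from h import *
im,d,C=grab("wrist");save("w1.png",im);np.savez("w1.npz",im=im,d=d);print(C[3],C[2].round(2))
uv,P=cloud(d,C);c=cv2.cvtColor(im,cv2.COLOR_RGB2HSV).astype(int)[uv[:,1],uv[:,0]];x,y,z=P.T
near=(abs(x-.467)<.06)&(abs(y+.28)<.08)
g=near&(c[:,1]<60)&(z>.185)&(z<.205);print("hook",g.sum(),rect(P[g]),P[g].mean(0).round(4), np.percentile(z[g],[5,50,95]).round(4))
w=near&(c[:,1]>100)&(z>.165)&(z<.194)&(y>-.315);print("dowel",w.sum(),rect(P[w]),P[w].mean(0).round(4),np.polyfit(y[w],x[w],1))
E
```

```text
tcp_pos: [0.4694, -0.2729, 0.2999]
orientation: [-2.079, -2.351, 0.002]
contact_force: [-0.5, 0.5, 0.5]
grip_width: 0.0856
gripper_force: 0.0
[ 0.46177879 -0.20449381  0.4432578 ] [[ 0.99  0.12  0.03]
 [ 0.12 -0.95 -0.27]
 [-0.    0.27 -0.96]]
hook 2454 (array([ 471.5, -312.5]), array([34.7, 87.4]), 6.9) [ 0.4708 -0.3109  0.1968] [0.1871 0.1996 0.2015]
dowel 1674 (array([ 467.4, -279.4]), array([19.4, 73.4]), 6.5) [ 0.4671 -0.2754  0.1884] [-0.11340523  0.43590325]
```

View pics/w1.png

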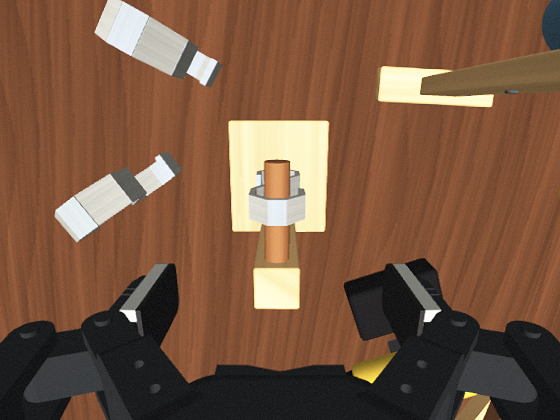

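The hook arch is centred at about (277,207) on the dowel, with the fingers at either side. I'll isolate the hook points, leaving out the post.

```bash
python3 - <<'E'
from h import *
F=np.load("w1.npz");im,d=F["im"],F["d"];C=cam("wrist",pose())
uv,P=cloud(d,C);c=cv2.cvtColor(im,cv2.COLOR_RGB2HSV).astype(int)[uv[:,1],uv[:,0]];x,y,z=P.T
g=(c[:,1]<60)&(z>.160)&(z<.205)&(uv[:,0]>240)&(uv[:,0]<312)&(uv[:,1]>165)&(uv[:,1]<232)
print(g.sum(),rect(P[g]),np.percentile(z[g],[5,50,95]).round(4))
t=g&(z>.190);print(t.sum(),rect(P[t]),P[t].mean(0).round(4))
dy=-.0019; delta([.467,P[t].mean(0)[1],.150],down(.115))
E
```

```text
1610 (array([ 468.2, -280. ]), array([45. , 20.4]), 6.7) [0.1802 0.1925 0.1978]
958 (array([ 468.1, -280. ]), array([28.8, 20.3]), 6.8) [ 0.4682 -0.2794  0.1955]
turn [-0.001 -0.001  0.007]
shift cm now-axes [-0.55 -0.36 15.14] | after turn [-0.55 -0.36 15.14]
```

```bash

python3 -m crank '[[[-0.6,-0.2,3],[0,0,0]],[[0,0,4],[0,0,0]],[[0,0,4],[0,0,0]],[[0,0,2],[0,0,0]],[[0,0,1],[0,0,0]]]' |sed -n '2p;4p'
python3 -m crank '[[[0,0,1],[0,0,0]],[[0,0,0],[0,0,0]],[[0,0,0],[0,0,0]]]' |sed -n '2p;4p'
python3 -m crank '[[[0,0,0],[0,0,0]],[[0,0,0],[0,0,0]],[[0,0,0],[0,0,0]],[[0,0,0],[0,0,0]],[[0,0,0],[0,0,0]]]' 3.5 50
python3 -m crank '[[[0,0,0],[0,0,0]],[[0,0,0],[0,0,0]],[[0,0,0],[0,0,0]],[[0,0,0],[0,0,0]],[[0,0,0],[0,0,0]]]' 
python3 - <<'E'
from h import *
im,d,C=grab("wrist");save("w2.png",im)
E
```

```text
tcp_pos: [0.4687, -0.2802, 0.1609]
contact_force: [-0.3, -0.1, 1.0]
tcp_pos: [0.4687, -0.2816, 0.1524]
contact_force: [0.4, -0.2, 0.4]
clock: 4.95
tcp_pos: [0.4682, -0.2815, 0.152]
orientation: [2.084, 2.35, 0.001]
contact_force: [-1.3, 1.2, 6.2]
grip_width: 0.0442
gripper_force: 50.9
clock: 5.45
tcp_pos: [0.4682, -0.2815, 0.152]
orientation: [2.084, 2.35, 0.001]
contact_force: [-0.6, 0.2, 6.4]
grip_width: 0.0438
gripper_force: 50.9
```

View pics/w2.png

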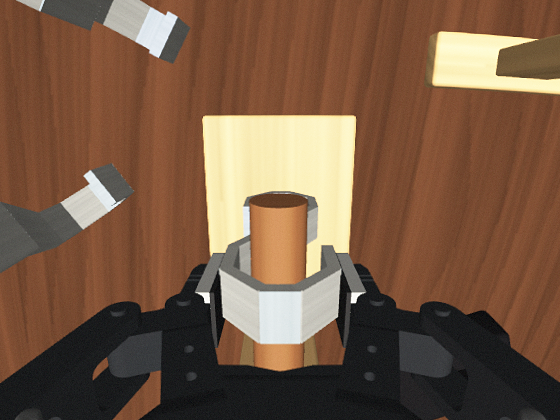

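The pads hold both legs and the dowel sits between them. Now I'll lift the hook off along the slanted path.

```bash

python3 -m crank '[[[0,0,-1],[0,0,0]],[[0,0,-1.5],[0,0,0]],[[0,-0.5,-1],[0,0,0]],[[0,-0.7,-1],[0,0,0]],[[0,-0.8,-0.7],[0,0,0]]]' | sed -n '2p;4,6p'
python3 -m crank '[[[0,-2,0],[0,0,0]],[[0,-2,0],[0,0,0]],[[0,0,-3],[0,0,0]],[[0,0,-4],[0,0,0]],[[0,0,-4],[0,0,0]]]' | sed -n '2p;4,6p'
python3 -m crank '[[[0,0,-3],[0,0,0]],[[0,0,-3],[0,0,0]],[[0,0,0],[0,0,0]]]' | sed -n '2p;4,6p'
python3 - <<'E'
from h import *
im,d,C=grab("wrist");save("w3.png",im)
# target: rail yaw .09; hook 20mm short of tube, 60mm+ out, hook origin z .345
u=np.array([np.cos(.09),np.sin(.09)]);v=np.array([-np.sin(.09),np.cos(.09)]);mid=np.array([.6248,.0125])
p=mid-.08*u; print("stage",p); delta([*p,.34-.038],down(.09))
E
```

```text
tcp_pos: [0.4474, -0.284, 0.2044]
contact_force: [-0.2, 0.3, -1.4]
grip_width: 0.0441
gripper_force: 51.5
tcp_pos: [0.4065, -0.2886, 0.3144]
contact_force: [1.2, -0.2, -1.9]
grip_width: 0.0444
gripper_force: 52.1
tcp_pos: [0.4088, -0.2901, 0.3771]
contact_force: [-0.5, -0.1, -2.3]
grip_width: 0.0436
gripper_force: 52.4
stage [0.54512378 0.00530972]
turn [0.004 0.001 0.029]
shift cm now-axes [27.62 17.09  7.33] | after turn [28.11 16.3   7.28]
```

View pics/w3.png

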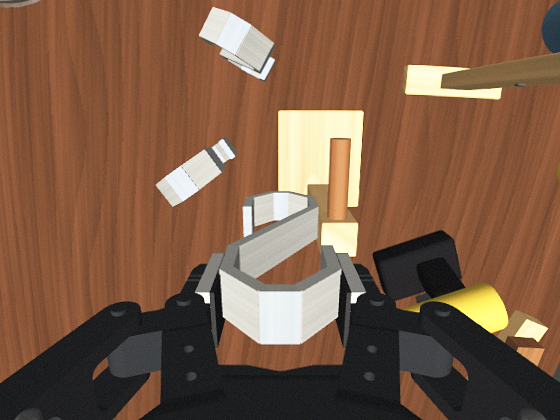

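```bash

python3 -m crank '[[[2.5,1,0],[0,0,0.029]],[[4,2.5,0],[0,0,0]],[[4,2.5,0],[0,0,0]],[[4,2.5,0],[0,0,0]],[[4,2.5,0],[0,0,0]]]' | sed -n '2p;4,6p'
python3 -m crank '[[[4,2.5,0],[0,0,0]],[[3.5,2.2,1.5],[0,0,0]],[[2,0.5,2.5],[0,0,0]],[[0,0,2],[0,0,0]],[[0,0,1],[0,0,0]]]' | sed -n '2p;4,6p'
python3 -m crank '[[[0,0,0],[0,0,0]],[[0,0,0],[0,0,0]]]' | sed -n '2p;4,6p'
python3 - <<'E'
from h import *
im,d,C=grab("wrist");np.savez("w4.npz",im=im,d=d);save("w4.png",im)
uv,P=cloud(d,C);c=cv2.cvtColor(im,cv2.COLOR_RGB2HSV).astype(int)[uv[:,1],uv[:,0]];x,y,z=P.T
m=(c[:,1]<60)&(z>.265)&(z<.292)&(x>.58)&(y>.03)&(y<.16)
k=np.polyfit(y[m],x[m],1);print("tube",m.sum(),rect(P[m]),k,"x at .0125",np.polyval(k,.0125),np.percentile(z[m],[50,95,99]))
xs=np.percentile(x[m]-np.polyval(k,y[m]),[1,99]);print(xs)
u=np.array([np.cos(.09),np.sin(.09)]);mid=np.array([.6248,.0125])
delta([*(mid-.02*u),.335-.038],down(.09))
E
```

```text
tcp_pos: [0.4994, -0.0925, 0.3718]
contact_force: [1.1, -0.5, -2.1]
grip_width: 0.0442
gripper_force: 52.2
tcp_pos: [0.5412, 0.0056, 0.2998]
contact_force: [-0.2, -1.3, -2.8]
grip_width: 0.0442
gripper_force: 52.1
tcp_pos: [0.5433, 0.0042, 0.3036]
contact_force: [0.4, -0.8, -1.4]
grip_width: 0.044
gripper_force: 52.1
tube 9389 (array([618.4,  79.2]), array([ 20., 100.]), 5.2) [-0.09119376  0.62348842] x at .0125 0.6223485009717243 [0.28396817 0.28609678 0.28667774]
[-0.00699901  0.01089325]
turn [ 0.001 -0.    -0.001]
shift cm now-axes [0.09 6.16 0.72] | after turn [0.08 6.16 0.71]
```

```bash

python3 -m crank '[[[0,3,0.2],[0,0,0]],[[0,3.2,0.4],[0,0,0]],[[0,0,0],[0,0,0]],[[0,0.8,0.5],[0,0,0]],[[0,0,0],[0,0,0]]]' | sed -n '2p;4,6p'
python3 -m crank '[[[0,0.4,0.5],[0,0,0]],[[0,0.3,0.5],[0,0,0]],[[0,0.3,0.5],[0,0,0]],[[0,0.2,0.5],[0,0,0]],[[0,0,0],[0,0,0]]]' | sed -n '2p;4,6p'
python3 -m crank '[[[0,0,0.5],[0,0,0]],[[0,0,0.5],[0,0,0]],[[0,0,0.5],[0,0,0]],[[0,0,0],[0,0,0]],[[0,0,0],[0,0,0]]]' | sed -n '2p;4,6p'
python3 - <<'E'
from h import *
im,d,C=grab("wrist");np.savez("w5.npz",im=im,d=d);save("w5.png",im)
delta([.6247,.0125,.285-.038],down(.09))
E
```

```text
tcp_pos: [0.6133, 0.0114, 0.2921]
contact_force: [-0.4, 0.3, -1.7]
grip_width: 0.0444
gripper_force: 52.5
tcp_pos: [0.6247, 0.0129, 0.2712]
contact_force: [-0.6, -0.2, -2.0]
grip_width: 0.0442
gripper_force: 52.5
tcp_pos: [0.6249, 0.0127, 0.2572]
contact_force: [-0.0, 0.0, -1.6]
grip_width: 0.0444
gripper_force: 52.5
turn [ 0.    -0.     0.001]
shift cm now-axes [-0.02 -0.04  1.04] | after turn [-0.02 -0.04  1.04]
```

View pics/w5.png

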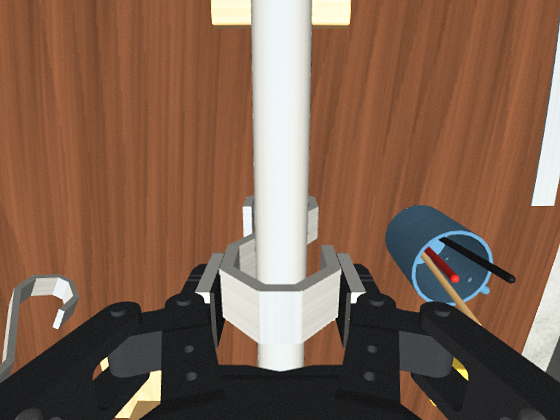

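The tube at column ~282 is centred in the hook arch. I'll lower it, seat it and release.

```bash

python3 -m crank '[[[0,0,0.4],[0,0,0]],[[0,0,0.3],[0,0,0]],[[0,0,0.2],[0,0,0]],[[0,0,0.1],[0,0,0]],[[0,0,0],[0,0,0]]]' | sed -n '2p;4,6p'
python3 -m crank '[[[0,0,0.1],[0,0,0]],[[0,0,0],[0,0,0]],[[0,0,0],[0,0,0]]]' | sed -n '2p;4,6p'
```

```text
tcp_pos: [0.625, 0.0127, 0.2473]
contact_force: [0.6, 0.1, -1.2]
grip_width: 0.0439
gripper_force: 52.6
tcp_pos: [0.6252, 0.0127, 0.247]
contact_force: [-2.6, 1.5, 5.9]
grip_width: 0.044
gripper_force: 53.3
```

```bash

python3 -m crank '[[[0,0,0],[0,0,0]],[[0,0,0],[0,0,0]],[[0,0,0],[0,0,0]],[[0,0,0],[0,0,0]],[[0,0,0],[0,0,0]]]' 6.5 20| sed -n '2p;4,6p'
python3 -m crank '[[[0,0,-1],[0,0,0]],[[0,0,-2],[0,0,0]],[[0,0,-3],[0,0,0]],[[0,0,-4],[0,0,0]],[[0,0,-3],[0,0,0]]]' 8.5| sed -n '2p;4,6p'
python3 -m crank '[[[0,-3,0],[0,0,0]],[[0,-4,0],[0,0,0]],[[0,0,0],[0,0,0]],[[0,0,0],[0,0,0]]]' | sed -n '2p;4,6p'
python3 - <<'E'
from h import *
for n in("side","wrist","scene"):
    im,d,C=grab(n);np.savez("a_"+n+".npz",im=im,d=d);save("a_"+n+".png",im)
    uv,P=cloud(d,C);c=cv2.cvtColor(im,cv2.COLOR_RGB2HSV).astype(int)[uv[:,1],uv[:,0]];x,y,z=P.T
    nr=(c[:,1]<70)&(abs(x-.6245)<.05)&(abs(y-.0125)<.04)
    for s,a,b in(("top",.2868,.3),("low",.13,.255)):
        m=nr&(z>a)&(z<b)
        if m.sum()>5: print(n,s,m.sum(),rect(P[m]),P[m].mean(0).round(4),np.percentile(z[m],[2,98]).round(4))
print(monitor.get_obs()["joints"].round(2),pose()[1])
E
```

```text
tcp_pos: [0.625, 0.0128, 0.2462]
contact_force: [-0.1, -0.5, 0.3]
grip_width: 0.0648
gripper_force: 0.0
tcp_pos: [0.6254, 0.0124, 0.3795]
contact_force: [1.1, -0.6, 0.0]
grip_width: 0.0848
gripper_force: 0.0
tcp_pos: [0.555, 0.0063, 0.3774]
contact_force: [0.6, 0.1, 0.7]
grip_width: 0.0849
gripper_force: 0.0
side top 18 (array([619.2,  25.9]), array([12.7, 47.7]), 11.5) [0.6208 0.0151 0.2894] [0.287  0.2922]
side low 125 (array([622.3,  13.2]), array([49.6, 23.9]), 4.2) [0.6254 0.0108 0.1805] [0.1504 0.2528]
wrist top 900 (array([624.3,  19. ]), array([23.7, 58.5]), 5.5) [0.6243 0.0154 0.2899] [0.287  0.2918]
wrist low 866 (array([625. ,  15.2]), array([45.3, 20.4]), 5.7) [0.619  0.0178 0.1858] [0.1547 0.2524]
scene top 57 (array([628.1,  19.8]), array([21.7, 63.5]), 0.3) [0.6274 0.0163 0.2897] [0.2869 0.2929]
scene low 173 (array([627.2,  15.5]), array([45.4, 20.5]), 5.2) [0.6362 0.0144 0.2019] [0.163 0.253]
[-0.63  0.18  0.6   1.68 -0.11  1.31  0.08] [0.55618842 0.00667864 0.37663453]
```

View pics/a_side.png

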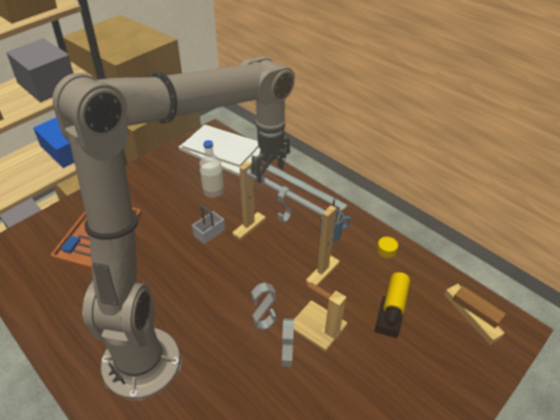

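The hook hangs on the tube by itself at side (284,203). Its origin is about (0.6245, 0.0145), and the lower curl is centred under it. Now I'll go to the tin, turning the hand back so that it closes across y.

```bash

python3 -m crank '[[[0,-3,0],[0,0,0]],[[3,-3,0],[0,0,0]],[[4,-2.5,0],[0,0,0]],[[4.5,-1,0],[0,0,0]],[[4.5,0,0.8],[0,0,0]]]' | sed -n '2p;4p'
python3 -m crank '[[[4.5,0,1],[0,0,0]],[[3,0,1],[0,0,0]],[[1.5,0,1],[0,0,0]],[[0,0,1],[0,0,-0.145]],[[0,0,1],[0,0,-0.145]]]' | sed -n '2p;4p'
python3 -m crank '[[[0,0,1],[0,0,-0.145]],[[0,0,1],[0,0,-0.145]],[[0,0,0],[0,0,-0.145]],[[0,0,0],[0,0,-0.145]],[[0,0,0],[0,0,-0.145]]]' | sed -n '2p;4p'
python3 -m crank '[[[0,0,0],[0,0,-0.145]],[[0,0,0],[0,0,-0.145]],[[0,0,0],[0,0,-0.145]],[[0,0,0],[0,0,-0.05]],[[0,0,0],[0,0,0]]]' | sed -n '2p;4p'
python3 - <<'E'
from h import *
im,d,C=grab("wrist");np.savez("t1.npz",im=im,d=d);save("t1.png",im)
uv,P=cloud(d,C);c=cv2.cvtColor(im,cv2.COLOR_RGB2HSV).astype(int)[uv[:,1],uv[:,0]];x,y,z=P.T
t=(c[:,1]<70)&(abs(x-.4888)<.08)&(abs(y-.2686)<.06)
for s,a,b in(("rim",.048,.06),("bail",.105,.135),("all",.01,.06)):
    m=t&(z>a)&(z<b);print(s,m.sum(),rect(P[m]) if m.sum()>5 else "",np.percentile(z[m],[5,50,95]).round(4))
print(monitor.get_obs()["joints"].round(2));delta([.4888,.2686,.3],down(np.pi/2))
E
```

```text
tcp_pos: [0.446, 0.1588, 0.3697]
contact_force: [1.8, 0.0, -0.3]
tcp_pos: [0.4387, 0.2465, 0.3174]
contact_force: [0.5, 0.5, 0.2]
tcp_pos: [0.4389, 0.2456, 0.2979]
contact_force: [-0.7, -0.2, -0.4]
tcp_pos: [0.4389, 0.2457, 0.298]
contact_force: [0.6, -0.8, 0.5]
rim 801 (array([489.2, 268.7]), array([100.7,  60.1]), 1.0) [0.0493 0.0554 0.0568]
bail 540 (array([488.6, 269.2]), array([ 7.7, 58.7]), 1.4) [0.1113 0.1237 0.1252]
all 2904 (array([489.2, 268.7]), array([100.8,  60.1]), 1.0) [0.0107 0.0238 0.0561]
[-0.84  0.12  0.23  1.89 -0.03  1.13  0.99]
turn [-0.001 -0.     0.017]
shift cm now-axes [-5.04  2.19 -0.2 ] | after turn [-5.01  2.28 -0.19]
```

View pics/t1.png

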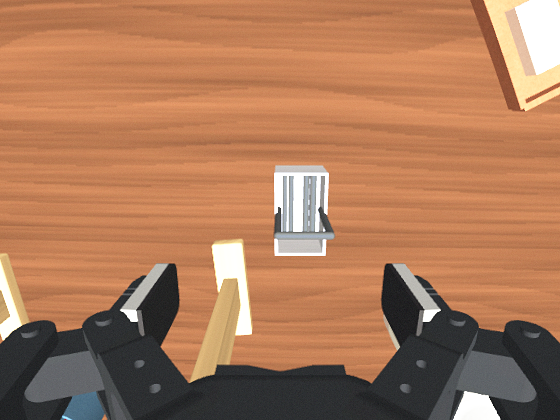

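The tin lies at about (300,210) with its bail bar level at row 237. Its pose is (0.489, 0.2688) with yaw about 0.02, already square to the tool. I'll tilt the hand back.

```bash

python3 -m crank '[[[0,0,0],[0,-0.147,0]],[[0,0,0],[0,-0.147,0]],[[0,0,0],[0,-0.147,0]],[[0,0,0],[0,-0.147,0]],[[0,0,0],[0,-0.147,0]]]' | sed -n '2p;4p'
python3 -m crank '[[[0,0,0],[0,0,0]],[[0,0,0],[0,0,0]]]' | sed -n '2p;4p'
cat >> h.py <<'E'
def tilt(yaw,th): # closing axis at yaw+90deg, back leaning th toward -x of the yawed frame
    return Ro.from_euler("z",yaw).as_matrix()@Ro.from_euler("y",-th).as_matrix()@down(np.pi/2)
E
python3 - <<'E'
from h import *
T=tilt(.02,.735)
for z in(.15,.017): delta([.489-.0225,.2686,z],T)
print(monitor.get_obs()["joints"].round(2), pose()[0].round(2))
E
```

```text
tcp_pos: [0.4385, 0.2441, 0.2977]
contact_force: [1.4, -0.9, -0.9]
tcp_pos: [0.4387, 0.2437, 0.297]
contact_force: [-0.3, 1.1, 0.3]
turn [-0.012 -0.074  0.   ]
shift cm now-axes [ 6.79  2.59 13.31] | after turn [ 7.76  2.43 12.8 ]
turn [-0.012 -0.074  0.   ]
shift cm now-axes [14.95  2.72 23.81] | after turn [16.68  2.43 22.67]
[-0.99 -0.1   0.01  2.28  0.85  0.75  0.03] [[-0.79 -0.01  0.61]
 [-0.02  1.   -0.  ]
 [-0.61 -0.01 -0.79]]
```

```bash

python3 -m crank '[[[0,2.5,0],[-0.012,-0.074,0]],[[2,0,3],[0,0,0]],[[2,0,3],[0,0,0]],[[2,0,3],[0,0,0]],[[1.8,0,3],[0,0,0]]]' | sed -n '2p;4p'
python3 -m crank '[[[0,0,0.8],[0,0,0]],[[0,0,0],[0,0,0]],[[0,0,0],[0,0,0]]]' | sed -n '2p;4p'
python3 - <<'E'
from h import *
T=tilt(.02,.735)
for z in(.15,.017): delta([.489-.0225,.2686,z],T)
print(monitor.get_obs()["joints"].round(2), pose()[0].round(2))
E
```

```text
tcp_pos: [0.4633, 0.2693, 0.155]
contact_force: [1.8, 0.6, -0.2]
tcp_pos: [0.4681, 0.2695, 0.1503]
contact_force: [0.0, -0.5, 0.8]
turn [-0.002  0.003 -0.002]
shift cm now-axes [ 0.14 -0.09 -0.08] | after turn [ 0.14 -0.09 -0.08]
turn [-0.002  0.003 -0.002]
shift cm now-axes [ 9.09 -0.09  9.75] | after turn [ 9.06 -0.09  9.78]
[-0.98  0.26 -0.02  2.4   1.56  0.59 -0.81] [[-0.74 -0.02  0.67]
 [-0.01  1.    0.01]
 [-0.67  0.   -0.74]]
```

```bash

python3 -m crank '[[[2,-0.1,2],[0,0,0]],[[2,0,2.2],[0,0,0]],[[2,0,2.2],[0,0,0]],[[1.5,0,1.6],[0,0,0]],[[0,0,0],[0,0,0]]]' | sed -n '2p;4p'
python3 - <<'E'
from h import *
delta([.489-.0225,.2686,.017],tilt(.02,.735))
print(monitor.get_obs()["joints"].round(2))
E
```

```text
tcp_pos: [0.4651, 0.2681, 0.0387]
contact_force: [-0.3, -1.1, -0.4]
turn [-0.002  0.001  0.   ]
shift cm now-axes [1.35 0.05 1.7 ] | after turn [1.35 0.05 1.7 ]
[-0.85  0.55 -0.16  2.43  1.97  0.73 -1.29]
```

```bash

python3 -m crank '[[[0.5,0,0.6],[0,0,0]],[[0.5,0,0.6],[0,0,0]],[[0.4,0,0.5],[0,0,0]],[[0,0,0],[0,0,0]],[[0,0,0],[0,0,0]]]' | sed -n '2p;4p'
python3 - <<'E'
from h import *
delta([.489-.0225,.2686,.017],tilt(.02,.735))
print(monitor.get_obs()["joints"].round(3))
E
```

```text
tcp_pos: [0.4662, 0.2685, 0.0183]
contact_force: [0.0, 0.1, -0.3]
turn [ 0.     0.003 -0.   ]
shift cm now-axes [0.06 0.   0.12] | after turn [0.06 0.   0.12]
[-0.84   0.612 -0.175  2.426  2.026  0.768 -1.356]
```

```bash

python3 -m crank '[[[0,0,0],[0,0,0]],[[0,0,0],[0,0,0]],[[0,0,0],[0,0,0]],[[0,0,0],[0,0,0]],[[0,0,0],[0,0,0]]]' 5 80 | sed -n '2p;4,6p'
python3 -m crank '[[[0,0,0],[0,0,0]],[[0,0,0],[0,0,0]],[[0,0,0],[0,0,0]]]' | sed -n '2p;4,6p'
python3 -m crank '[[[-0.67,0,-0.74],[0,0,0]],[[-0.67,0,-0.74],[0,0,0]],[[-1.34,0,-1.48],[0,0,0]],[[-1.34,0,-1.48],[0,0,0]],[[0,0,0],[0,0,0]]]' | sed -n '2p;4,6p'
python3 - <<'E'
from h import *
print(pose()[0].round(3),monitor.get_obs()["joints"].round(2),monitor.get_obs()["clock"])
for n in("side","scene"):
    im,d,C=grab(n);save("g_"+n+".png",im)
    uv,P=cloud(d,C);c=cv2.cvtColor(im,cv2.COLOR_RGB2HSV).astype(int)[uv[:,1],uv[:,0]];x,y,z=P.T
    t=(c[:,1]<70)&(abs(x-.50)<.08)&(abs(y-.2686)<.06)
    for a,b in((.145,.175),(.09,.105)):
        m=t&(z>a)&(z<b);
        if m.sum()>5: print(n,a,m.sum(),rect(P[m]),np.percentile(z[m],[5,50,95]).round(4), np.polyfit(x[m],z[m],1).round(3))
E
```

```text
tcp_pos: [0.4662, 0.2688, 0.0187]
contact_force: [-3.0, -0.8, 4.9]
grip_width: 0.059
gripper_force: 85.7
tcp_pos: [0.4661, 0.2688, 0.0186]
contact_force: [-2.8, 0.6, 5.2]
grip_width: 0.0593
gripper_force: 85.7
tcp_pos: [0.4663, 0.269, 0.0797]
contact_force: [0.8, 0.8, -3.1]
grip_width: 0.059
gripper_force: 86.6
[[-0.739 -0.02   0.673]
 [-0.013  1.     0.015]
 [-0.674  0.003 -0.739]] [-0.85  0.44 -0.16  2.43  1.85  0.68 -1.14] 17.85
side 0.145 28 (array([456. , 263.9]), array([70.6, 61.8]), 1.8) [0.1472 0.1586 0.174 ] [0.223 0.054]
side 0.09 145 (array([491.4, 263.5]), array([102. ,  72.2]), 10.0) [0.0908 0.0987 0.1042] [0.004 0.096]
scene 0.145 51 (array([456.7, 254.8]), array([74.2, 84.7]), 4.6) [0.1458 0.1519 0.1717] [0.134 0.094]
scene 0.09 143 (array([489.5, 268.3]), array([104.,  60.]), 1.9) [0.0907 0.0976 0.1039] [-0.002  0.099]
```

```bash

python3 -m crank '[[[0,0,0],[-0.025,0,-0.028]],[[0,0,0],[-0.025,0,-0.028]],[[-0.7,0,-0.7],[0,0,0]],[[-0.7,0,-0.7],[0,0,0]],[[0,0,0],[0,0,0]]]' | sed -n '2p;4,6p'
python3 - <<'E'
from h import *
delta([.5421,.0066,.0985],tilt(.095,.735))
im,d,C=grab("wrist");uv,P=cloud(d,C);x,y,z=P.T;R,p=pose()
c=cv2.cvtColor(im,cv2.COLOR_RGB2HSV).astype(int)[uv[:,1],uv[:,0]]
b=p+np.array([.0228,.002,.1014]);m=(np.abs(P-b)<[.025,.035,.014]).all(1)&(c[:,1]<80)
print("pred bail",b.round(4),m.sum());save("g_w.png",im)
if m.sum()>5: print(rect(P[m]),np.percentile(z[m],[5,50,95]),P[m].mean(0))
E
```

```text
tcp_pos: [0.467, 0.2678, 0.0968]
contact_force: [-0.0, -0.2, -4.0]
grip_width: 0.0595
gripper_force: 86.8
turn [-0.004  0.001 -0.003]
shift cm now-axes [ -3.91 -26.69   3.35] | after turn [ -3.82 -26.72   3.23]
pred bail [0.4895 0.27   0.1979] 0
```

```bash

python3 -m crank '[[[-0.2,-2,0.2],[0,0,0]],[[-0.5,-3.5,0.4],[0,0,0]],[[-0.5,-3.5,0.4],[0,0,0]],[[-0.5,-3.5,0.4],[0,0,0]],[[-0.5,-3.5,0.4],[0,0,0]]]' | sed -n '2p;4,6p'
python3 -m crank '[[[-0.5,-3.5,0.4],[0,0,0]],[[-0.5,-3.5,0.4],[0,0,0]],[[-0.5,-2.5,0.4],[0,0,0]],[[-0.2,-1.2,0.3],[0,0,0]],[[0,0,0],[0,0,0]]]' | sed -n '2p;4,6p'
python3 - <<'E'
from h import *
R,p=pose();print(monitor.get_obs()["joints"].round(2),monitor.get_obs()["clock"])
delta([.5421,.0066,.0985],tilt(.095,.735))
b=p+np.array([.0227,.0022,.1014]);print("pred bail",b.round(4))
for n in("side","scene"):
    im,d,C=grab(n);save("s_"+n+".png",im);np.savez("s_"+n+".npz",im=im,d=d)
    uv,P=cloud(d,C);x,y,z=P.T;c=cv2.cvtColor(im,cv2.COLOR_RGB2HSV).astype(int)[uv[:,1],uv[:,0]]
    m=(np.abs(P-b)<[.022,.035,.012]).all(1)&(c[:,1]<80)
    if m.sum()>5: print(n,m.sum(),rect(P[m]),np.percentile(z[m],[5,50,95]).round(4),P[m].mean(0).round(4))
    m=(np.abs(P-[.6245,.0145,.185])<[.03,.025,.05]).all(1)&(c[:,1]<80)
    if m.sum()>5: print(n,"hook low",m.sum(),rect(P[m]),np.percentile(z[m],[2,98]).round(4))
a=np.load("s_side.npz")["im"][130:280,200:350];b=np.load("s_scene.npz")["im"][150:300,210:360]
save("s_c.png",np.hstack([cv2.resize(q,(400,400),interpolation=cv2.INTER_CUBIC) for q in(a,b)]))
E
```

```text
tcp_pos: [0.4729, 0.2106, 0.0539]
contact_force: [-1.9, 2.0, -6.2]
grip_width: 0.0591
gripper_force: 87.0
tcp_pos: [0.521, 0.1109, 0.0617]
contact_force: [-0.1, 0.3, -2.9]
grip_width: 0.0593
gripper_force: 90.6
[ 0.61  1.   -1.4   2.43  2.01  1.22 -0.26] 19.5
turn [-0.038 -0.063  0.101]
shift cm now-axes [ -2.09 -10.92  -1.75] | after turn [ -3.3  -10.58  -1.99]
pred bail [0.5437 0.1131 0.1631]
scene 55 (array([551. , 121.6]), array([ 7.9, 53.8]), 8.9) [0.154  0.1648 0.1691] [0.5515 0.1196 0.1636]
scene hook low 165 (array([627.2,  15.5]), array([44.9, 20.3]), 5.0) [0.1598 0.2269]
```

View pics/s_c.png

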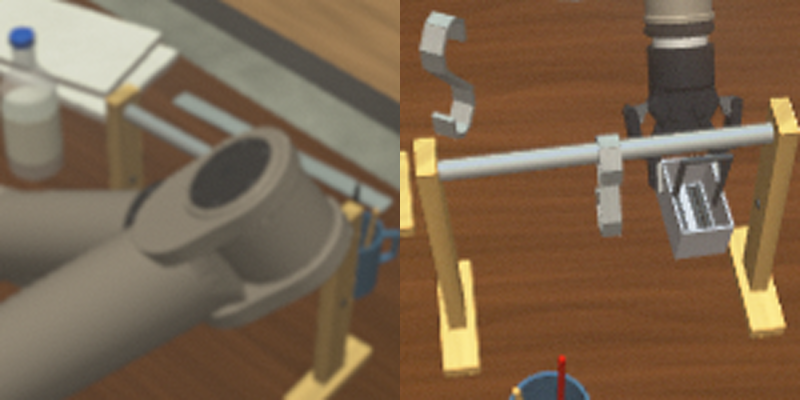

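The arm hit joint limits: joint 3 is at -1.40, joint 4 at 2.43, and the elbow has swung out. The tin is still held and nearly upright, at scene crop (690,210). I'll fit a quick arm model from the recorded poses to choose a route that stays inside the joint limits.

```bash
cat > kin.py <<'E'
from h import *
from scipy.optimize import least_squares
import itertools
lo=np.array([-2.96,-.34,-1.41,.24,-1.37,.17,-2.96]);hi=np.array([2.96,2.1,1.46,2.44,4.51,1.92,2.96])
def fk(q,k,s):
    h,l1,l2,l3,a=k[:5];R=np.eye(3);p=np.array([0,0,h]);e=[]
    for i,ax in enumerate("zyzyzyz"):
        R=R@Ro.from_euler(ax,s[i]*q[i]).as_matrix()
        if i==2:p=p+R[:,2]*l1; el=p
        if i==4:p=p+R[:,2]*l2; wr=p
    p=p+R[:,2]*l3
    return R@Ro.from_euler("z",a).as_matrix(),p,el,wr
E
python3 - <<'E'
from kin import *
o=monitor.get_obs()
D=[([-1.2610934,.47772106,.0223084,1.55633567,-.01152092,1.1092808,-.08309743],[.27365579,.61646861,.23042697],Ro.from_rotvec([-.6514,-3.07305722,.0025]).as_matrix()),
([-.63,.18,.6,1.68,-.11,1.31,.08],[.556,.0067,.3766],down(.09)),
([-.84,.12,.23,1.89,-.03,1.13,.99],[.4389,.2457,.298],down(1.588)),
([-.98,.26,-.02,2.4,1.56,.59,-.81],[.4681,.2695,.1503],tilt(.02,.735)),
([-.84,.612,-.175,2.426,2.026,.768,-1.356],[.4662,.2685,.0183],tilt(.02,.735)),
(o["joints"],o["tcp_pos"],pose()[0])]
best=[]
for s1,s3,s5,s7 in itertools.product((1,-1),repeat=4):
    s=[s1,1,s3,1,s5,1,s7]
    def res(k):
        out=[]
        for q,p,R in D:
            Rf,pf,_,_=fk(q,k,s);out+=[*(pf-p)*1,*((Rf-R).ravel()*.3)]
        return out
    for a in(0,1.57,3.14,-1.57):
        f=least_squares(res,[.35,.45,.45,.3,a]);best.append((f.cost,s,f.x.tolist()))
best.sort(key=lambda b:b[0]);print(*best[:3],sep="\n");import json;json.dump(best[0],open("k.json","w"))
k,s=best[0][2],best[0][1]
for q,p,R in D:print(((fk(q,k,s)[1]-p)*1000).round(0),np.abs(fk(q,k,s)[0]-R).max().round(3))
print("elbow",fk(o["joints"],k,s)[2])
E
```

```text
(np.float64(0.009408944621958562), [-1, 1, -1, 1, -1, 1, -1], [0.33048270966162163, 0.5336110359269258, 0.4702528394056204, 0.37455633958588597, 1.5718612648230004])
(np.float64(0.009408944621958562), [-1, 1, -1, 1, -1, 1, -1], [0.3304827091995063, 0.5336110362989481, 0.4702528394807794, 0.3745563393759769, -4.711324042355685])
(np.float64(0.009408944621958567), [-1, 1, -1, 1, -1, 1, -1], [0.33048270996607715, 0.5336110357934173, 0.4702528394686217, 0.37455633975943686, 1.5718612648591024])
[-61.  14. -11.] 0.001
[-23.  56. -15.] 0.005
[-43.  43. -11.] 0.004
[-25.  36.   1.] 0.008
[-20.  34.   7.] 0.002
[31. 42. 29.] 0.001
elbow [ 0.36804727 -0.25665095  0.61929447]
```

```bash
cat >> kin.py <<'E'
S=[-1,1,-1,1,-1,1,-1]
def fk2(q,k):
    V=np.array(k).reshape(-1,3);R=np.eye(3);p=V[0]*[0,0,1];el=None
    for i,ax in enumerate("zyzyzyz"):
        R=R@Ro.from_euler(ax,S[i]*q[i]).as_matrix();p=p+R@V[i+1]
        if i==2: el=p
        if i==4: wr=p
    return R@Ro.from_euler("z",np.pi/2).as_matrix(),p,el,wr
E
python3 - <<'E'
from kin import *
import json
o=monitor.get_obs()
D=[([-1.2610934,.47772106,.0223084,1.55633567,-.01152092,1.1092808,-.08309743],[.27365579,.61646861,.23042697]),
([-.63,.18,.6,1.68,-.11,1.31,.08],[.556,.0067,.3766]),
([-.84,.12,.23,1.89,-.03,1.13,.99],[.4389,.2457,.298]),
([-.99,-.1,.01,2.28,.85,.75,.03],[.4387,.2437,.297]),
([-.98,.26,-.02,2.4,1.56,.59,-.81],[.4681,.2695,.1503]),
([-.84,.612,-.175,2.426,2.026,.768,-1.356],[.4662,.2685,.0183]),
([-.85,.44,-.16,2.43,1.85,.68,-1.14],[.4663,.269,.0797]),
(o["joints"],o["tcp_pos"])]
k0=np.zeros((8,3));k0[0,2]=.33;k0[3,2]=.53;k0[5,2]=.47;k0[7,2]=.37;k0=k0.ravel()
f=least_squares(lambda k:np.r_[np.concatenate([fk2(q,k)[1]-p for q,p in D]),.01*(k-k0)],k0)
print(f.x.reshape(-1,3).round(3))
for q,p in D:print(((fk2(q,f.x)[1]-p)*1000).round(1))
json.dump(f.x.tolist(),open("k2.json","w"))
E
```

```text
[[ 0.     0.     0.308]
 [ 0.002 -0.014 -0.022]
 [ 0.    -0.014  0.005]
 [ 0.    -0.017  0.535]
 [ 0.002 -0.017  0.005]
 [ 0.002 -0.     0.475]
 [ 0.006 -0.    -0.026]
 [-0.    -0.001  0.344]]
[ 0.3 -0.1 -0.6]
[-0.3  1.   0.1]
[ 0.7 -0.3  0.8]
[ 0.2 -1.7 -0.6]
[-1.5  3.4 -0.9]
[0.7 0.3 0.8]
[ 0.9 -2.3  0.6]
[-0.3  0.9 -0.1]
```

```bash
cat >> kin.py <<'E'
import json
def ik(p,R,k,q0,w=.0):
    f=least_squares(lambda q:np.r_[(fk2(q,k)[1]-p)*3,((fk2(q,k)[0]-R)).ravel(),w*(q-q0)],np.clip(q0,lo+.02,hi-.02),bounds=(lo+.015,hi-.015),max_nfev=60)
    R2,p2=fk2(f.x,k)[:2];return f.x,np.abs(p2-p).max()+np.abs(R2-R).max()*.3
E
python3 - <<'E'
from kin import *
k=json.load(open("k2.json"));rng=np.random.default_rng(0);q0=monitor.get_obs()["joints"];print(q0.round(2))
hk=np.array([.6245,.0145])
for th in(.61,.735):
  for xh,zb in((-.06,.206),(-.005,.199),(0,.159),(-.06,.30)):
    b=hk+xh*np.array([.9955,.095]);off=np.array([.0228,.0]);Rz=Ro.from_euler("z",.095).as_matrix()
    R=tilt(.095,th); # same grasp -> rotate tin too if th!=.735 ; only feasibility
    p=np.r_[b,zb]+Rz@np.array([-.0228,0,-.1014])
    sol=[]
    for i in range(25):
        q,e=ik(p,R,k,q0 if i==0 else rng.uniform(lo,hi))
        if e<.004: sol.append(q)
    sol=np.array(sol);print(th,xh,zb,len(sol))
    if len(sol):
        mg=np.minimum(sol-lo,hi-sol).min(1)
        for i in np.argsort(-mg)[:3]:print("   ",sol[i].round(2),"margin",mg[i].round(2),"elbow",fk2(sol[i],k)[2].round(2))
        i=np.argmin(np.abs(sol-q0).max(1));print("  near",sol[i].round(2),mg[i].round(2))
E
```

```text
[ 0.61  1.   -1.41  2.43  2.01  1.22 -0.26]
0.61 -0.06 0.206 11
    [ 0.94  0.68 -1.32  2.37  1.83  0.67 -0.06] margin 0.07 elbow [ 0.18 -0.3   0.7 ]
    [ 0.75  0.48 -1.04  2.38  1.94  0.44 -0.27] margin 0.06 elbow [ 0.17 -0.21  0.76]
    [ 0.66  0.44 -0.94  2.39  1.99  0.39 -0.35] margin 0.05 elbow [ 0.17 -0.18  0.77]
  near [ 0.98  0.75 -1.39  2.37  1.81  0.75 -0.01] 0.02
0.61 -0.005 0.199 15
    [ 0.83  0.71 -1.21  2.26  1.81  0.64 -0.01] margin 0.18 elbow [ 0.22 -0.29  0.69]
    [ 0.76  0.63 -1.1   2.26  1.83  0.55 -0.07] margin 0.18 elbow [ 0.22 -0.25  0.71]
    [ 0.51  0.48 -0.77  2.28  1.96  0.35 -0.3 ] margin 0.16 elbow [ 0.21 -0.16  0.76]
  near [ 0.93  0.88 -1.39  2.26  1.8   0.84  0.1 ] 0.02
0.61 0 0.159 19
    [ 0.77  0.78 -1.13  2.26  1.96  0.67 -0.12] margin 0.18 elbow [ 0.26 -0.3   0.66]
    [ 0.72  0.73 -1.06  2.27  1.98  0.62 -0.18] margin 0.17 elbow [ 0.26 -0.27  0.68]
    [ 0.69  0.71 -1.02  2.27  2.    0.59 -0.21] margin 0.17 elbow [ 0.26 -0.26  0.69]
  near [ 0.91  1.04 -1.39  2.26  1.93  0.95  0.08] 0.02
0.61 -0.06 0.3 13
    [ 0.86  0.2  -1.09  2.3   1.05  0.2
[... 593 characters left out ...]
 -1.38  2.33  2.07  0.88 -0.1 ] 0.03
0.735 0 0.159 20
    [ 0.89  1.   -1.3   2.33  2.19  0.92 -0.16] margin 0.11 elbow [ 0.27 -0.38  0.56]
    [ 0.82  0.89 -1.19  2.33  2.23  0.82 -0.28] margin 0.11 elbow [ 0.27 -0.34  0.61]
    [ 0.81  0.88 -1.18  2.33  2.24  0.81 -0.29] margin 0.11 elbow [ 0.27 -0.33  0.62]
  near [ 0.9   1.03 -1.32  2.33  2.18  0.94 -0.13] 0.09
0.735 -0.06 0.3 14
    [ 1.08  0.32 -1.35  2.39  1.83  0.35 -0.19] margin 0.05 elbow [ 0.06 -0.18  0.79]
    [ 1.09  0.33 -1.37  2.39  1.82  0.36 -0.17] margin 0.04 elbow [ 0.06 -0.18  0.79]
    [ 0.85  0.2  -1.07  2.4   2.02  0.23 -0.43] margin 0.04 elbow [ 0.05 -0.12  0.81]
  near [ 1.11  0.35 -1.39  2.39  1.81  0.38 -0.15] 0.02
```

```bash
cat >> kin.py <<'E'
BT=tilt(0,.738).T@np.array([.0228,0,.1014])   # bail in tool axes
HK=np.array([.6245,.0145]);Rh=Ro.from_euler("z",.095).as_matrix()
def wp(xh,yh,zb,th,yaw=.095):
    R=tilt(yaw,th);b=np.r_[HK,zb]+Rh@np.array([xh,yh,0]);return b-R@BT,R
def state():
    R,p=pose();b=p+R@BT;h=Rh.T@(b-np.r_[HK,0]);up=R@tilt(0,.738).T@np.array([0,0,1.])
    o=monitor.get_obs();print("t",round(o["clock"],2),"bail hook-frame",h.round(4),"tin up",up.round(3),"q",o["joints"].round(2))
E
python3 - <<'E'
from kin import *
k=json.load(open("k2.json"));q=monitor.get_obs()["joints"];state()
for w in((-.055,.10,.185,.67),(-.04,.09,.206,.66),(-.04,.06,.206,.66),(-.04,.03,.206,.66),(-.04,0,.206,.66),(-.02,0,.206,.66),(-.004,0,.2,.68),(-.002,0,.18,.70),(0,0,.159,.735)):
    p,R=wp(*w);q,e=ik(p,R,k,q,.01);print(w,q.round(2),round(e,4),np.minimum(q-lo,hi-q).min().round(2),fk2(q,k)[2].round(2))
E
```

```text
t 19.6 bail hook-frame [-0.0651  0.1196  0.1619] tin up [0.053 0.102 0.993] q [ 0.61  1.   -1.41  2.43  2.01  1.22 -0.26]
(-0.055, 0.1, 0.185, 0.67) [ 0.68  0.87 -1.39  2.41  1.96  1.04 -0.32] 0.0 0.02 [ 0.31 -0.29  0.62]
(-0.04, 0.09, 0.206, 0.66) [ 0.72  0.79 -1.39  2.37  1.88  0.93 -0.25] 0.0 0.02 [ 0.28 -0.29  0.65]
(-0.04, 0.06, 0.206, 0.66) [ 0.81  0.78 -1.39  2.38  1.9   0.88 -0.2 ] 0.0 0.02 [ 0.25 -0.31  0.66]
(-0.04, 0.03, 0.206, 0.66) [ 0.89  0.78 -1.39  2.38  1.91  0.82 -0.15] 0.0 0.02 [ 0.22 -0.32  0.66]
(-0.04, 0, 0.206, 0.66) [ 0.97  0.77 -1.38  2.38  1.92  0.76 -0.09] 0.0 0.03 [ 0.2  -0.34  0.66]
(-0.02, 0, 0.206, 0.66) [ 0.94  0.78 -1.36  2.33  1.9   0.76 -0.06] 0.0 0.05 [ 0.21 -0.34  0.66]
(-0.004, 0, 0.2, 0.68) [ 0.91  0.82 -1.33  2.31  1.96  0.78 -0.08] 0.0 0.08 [ 0.23 -0.34  0.64]
(-0.002, 0, 0.18, 0.7) [ 0.89  0.89 -1.31  2.32  2.07  0.83 -0.13] 0.0 0.1 [ 0.25 -0.36  0.61]
(0, 0, 0.159, 0.735) [ 0.87  0.97 -1.28  2.33  2.2   0.89 -0.19] 0.0 0.11 [ 0.27 -0.37  0.58]
```

```bash
cat >> kin.py <<'E'
def to(*w): p,R=wp(*w); print(w);delta(p,R)
E
python3 -c "
from kin import *
to(-.055,.10,.185,.67); to(-.045,.10,.206,.66)"
```

```text
(-0.055, 0.1, 0.185, 0.67)
turn [-0.037  0.003  0.103]
shift cm now-axes [-2.05 -1.12 -1.15] | after turn [-2.15 -0.86 -1.19]
(-0.045, 0.1, 0.206, 0.66)
turn [-0.038  0.013  0.102]
shift cm now-axes [-4.07 -1.37 -2.25] | after turn [-4.16 -0.86 -2.35]
```

```bash

python3 -m crank '[[[-0.5,-0.3,-0.3],[-0.009,0,0.025]],[[-0.5,-0.3,-0.3],[-0.009,0,0.025]],[[-0.5,-0.3,-0.3],[-0.009,0,0.025]],[[-0.5,-0.2,-0.3],[-0.009,0,0.025]],[[0,0,0],[0,0,0]]]' | sed -n '2p;4,6p'
python3 -c "
from kin import *
state();to(-.045,.10,.206,.66)"
```

```text
tcp_pos: [0.5306, 0.1061, 0.0867]
contact_force: [0.0, 0.1, -3.7]
grip_width: 0.0591
gripper_force: 90.7
t 20.1 bail hook-frame [-0.0558  0.1006  0.1865] tin up [0.061 0.01  0.998] q [ 0.68  0.89 -1.41  2.42  1.97  1.06 -0.31]
(-0.045, 0.1, 0.206, 0.66)
turn [-0.001  0.016  0.005]
shift cm now-axes [-1.97 -0.02 -0.98] | after turn [-1.95 -0.01 -1.01]
```

Tracking well. I'll continue up and across.

```bash

python3 -m crank '[[[-0.7,0,-0.3],[0,0.008,0.005]],[[-0.7,0,-0.3],[0,0.008,0]],[[-0.6,0,-0.4],[0,0,0]],[[0,-1,0],[0,0,0]],[[0,-1,0],[0,0,0]]]' | sed -n '2p;4,6p'
python3 -c "
from kin import *
state();to(-.043,.04,.206,.66);to(-.043,.0,.206,.66)"
```

```text
tcp_pos: [0.5413, 0.0859, 0.106]
contact_force: [-0.4, -0.0, -2.9]
grip_width: 0.0592
gripper_force: 90.6
t 20.6 bail hook-frame [-0.0452  0.079   0.2053] tin up [0.079 0.009 0.997] q [ 0.76  0.8  -1.4   2.38  1.89  0.93 -0.23]
(-0.043, 0.04, 0.206, 0.66)
turn [-0.001 -0.001  0.   ]
shift cm now-axes [-0.23 -3.89  0.1 ] | after turn [-0.23 -3.89  0.1 ]
(-0.043, 0.0, 0.206, 0.66)
turn [-0.001 -0.001  0.   ]
shift cm now-axes [-0.22 -7.89  0.11] | after turn [-0.23 -7.89  0.1 ]
```

```bash

python3 -m crank '[[[0,-1,0],[0,0,0]],[[-0.1,-1,0],[0,0,0]],[[-0.1,-1,0],[0,0,0]],[[0,-1,0],[0,0,0]],[[0,-1,0],[0,0,0]]]' | sed -n '2p;4,6p'
python3 -m crank '[[[0,-1,0],[0,0,0]],[[0,-1,0],[0,0,0]],[[0,-0.9,0.1],[0,0,0]],[[0,0,0],[0,0,0]],[[0,0,0],[0,0,0]]]' | sed -n '2p;4,6p'
python3 - <<'E'
from kin import *
state();to(-.005,0,.204,.66)
R,p=pose();b=p+R@BT;print("pred bail",b.round(4))
ims=[]
for n in("side","scene"):
    im,d,C=grab(n);uv=proj([b],C)[0].astype(int);print(n,uv)
    h,P=cloud(d,C);x,y,z=P.T;c=cv2.cvtColor(im,cv2.COLOR_RGB2HSV).astype(int)[h[:,1],h[:,0]]
    m=(np.abs(P-b)<[.015,.035,.01]).all(1)&(c[:,1]<80)
    if m.sum()>5: print(n,m.sum(),rect(P[m]),np.percentile(z[m],[5,50,95]).round(4),P[m].mean(0).round(4))
    m=(np.abs(P-[.6285,.0145,.185])<[.022,.025,.05]).all(1)&(c[:,1]<80)
    if m.sum()>5: print(n,"hook low",m.sum(),rect(P[m]),np.percentile(z[m],[2,98]).round(4))
    q=im[max(uv[1]-60,0):uv[1]+60,uv[0]-60:uv[0]+60];ims.append(cv2.resize(q,(400,400),interpolation=cv2.INTER_CUBIC))
save("s2.png",np.hstack(ims))
E
```

```text
tcp_pos: [0.548, 0.0354, 0.1075]
contact_force: [0.7, 0.8, -2.9]
grip_width: 0.0594
gripper_force: 90.6
tcp_pos: [0.5513, 0.0076, 0.1068]
contact_force: [-0.6, 0.1, -3.7]
grip_width: 0.0591
gripper_force: 90.7
t 21.6 bail hook-frame [-0.0428  0.      0.2061] tin up [0.079 0.007 0.997] q [ 0.98  0.79 -1.39  2.38  1.92  0.78 -0.08]
(-0.005, 0, 0.204, 0.66)
turn [-0.001 -0.001 -0.002]
shift cm now-axes [-2.86 -0.    2.49] | after turn [-2.86 -0.01  2.49]
pred bail [0.5819 0.0105 0.2061]
side [275 214]
side 21 (array([583.3,  -6.7]), array([30.8,  8.6]), 86.4) [0.1977 0.2043 0.2093] [ 0.5827 -0.0106  0.2043]
side hook low 96 (array([628. ,  11.8]), array([37.3, 22.9]), 16.3) [0.1404 0.2271]
scene [285 210]
scene 23 (array([584.6,  10. ]), array([ 7.5, 55.7]), 6.5) [0.1965 0.2061 0.2102] [0.5855 0.0068 0.2046]
scene hook low 175 (array([630.4,  12.3]), array([39. , 36.6]), 59.5) [0.1358 0.2264]
```

View pics/s2.png

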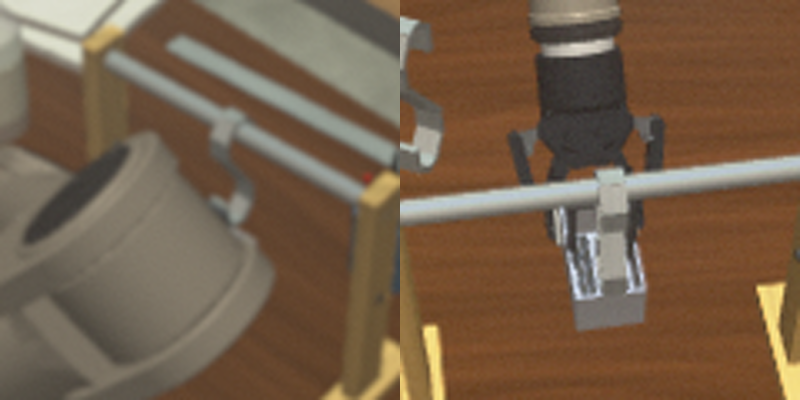

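The bail bar sits within 2 mm of the prediction, in front of the hook and centred on it at scene crop (605,195). I'll go in over the tip.

```bash

python3 -m crank '[[[-0.6,0,0.5],[0,0,0]],[[-0.6,0,0.5],[0,0,0]],[[-0.6,0,0.5],[0,0,0]],[[-0.6,0,0.5],[0,0,0]],[[0,0,0],[0,0,0]]]' | sed -n '2p;4,6p'
python3 -m crank '[[[-0.5,0.1,0.5],[0,0,0]],[[0,0,0],[0,0,0]],[[0,0,0],[0,0,0]]]' | sed -n '2p;4,6p'
python3 -c "
from kin import *
state();to(-.002,.001,.18,.70);to(0,.001,.161,.735)"
```

```text
tcp_pos: [0.5839, 0.0109, 0.1061]
contact_force: [-0.5, -0.1, -3.1]
grip_width: 0.0589
gripper_force: 90.7
tcp_pos: [0.5892, 0.0124, 0.1047]
contact_force: [-0.8, -0.6, -3.1]
grip_width: 0.0587
gripper_force: 90.7
t 22.5 bail hook-frame [-0.0046  0.0012  0.2039] tin up [0.079 0.008 0.997] q [ 0.92  0.82 -1.34  2.3   1.9   0.77 -0.03]
(-0.002, 0.001, 0.18, 0.7)
turn [-0.001 -0.041 -0.001]
shift cm now-axes [ 1.01 -0.03  2.4 ] | after turn [ 1.11 -0.03  2.36]
(0, 0.001, 0.161, 0.735)
turn [-0.001 -0.076 -0.001]
shift cm now-axes [ 1.79 -0.02  4.31] | after turn [ 2.11 -0.03  4.16]
```

```bash

python3 -m crank '[[[0.2,0,0.48],[0,-0.008,0]],[[0.2,0,0.48],[0,-0.008,0]],[[0.2,0,0.48],[0,-0.008,0]],[[0.2,0,0.48],[0,-0.008,0]],[[0.2,0,0.48],[0,-0.008,0]]]' | sed -n '2p;4,6p'
python3 -m crank '[[[0.2,0,0.48],[0,-0.008,0]],[[0.2,0,0.48],[0,-0.008,0]],[[0.2,0,0.48],[0,-0.01,0]],[[0.2,0,0.4],[0,-0.01,0]],[[0,0,0],[0,0,0]]]' | sed -n '2p;4,6p'
python3 -c "
from kin import *
state();to(0,.001,.159,.735)"
```

```text
tcp_pos: [0.5962, 0.0128, 0.0795]
contact_force: [1.1, 0.7, -2.4]
grip_width: 0.0589
gripper_force: 90.6
tcp_pos: [0.6017, 0.0134, 0.0596]
contact_force: [0.0, 0.5, -3.0]
grip_width: 0.0592
gripper_force: 90.6
t 23.5 bail hook-frame [0.0005 0.001  0.1609] tin up [0.005 0.    1.   ] q [ 0.87  0.98 -1.28  2.33  2.19  0.9  -0.18]
(0, 0.001, 0.159, 0.735)
turn [-0.001 -0.002 -0.002]
shift cm now-axes [ 0.15 -0.01  0.12] | after turn [ 0.15 -0.01  0.12]
```

```bash

python3 -m crank '[[[0.1,0,0.1],[0,0,0]],[[0,0,0],[0,0,0]],[[0,0,0],[0,0,0]]]' | sed -n '2p;4p'
python3 -m crank '[[[0.07,0,0.07],[0,0,0]],[[0,0,0],[0,0,0]],[[0,0,0],[0,0,0]]]' | sed -n '2p;4p'
python3 -m crank '[[[0.07,0,0.07],[0,0,0]],[[0,0,0],[0,0,0]],[[0,0,0],[0,0,0]]]' | sed -n '2p;4p'
python3 -c "
from kin import *
state()"
```

```text
tcp_pos: [0.6024, 0.0135, 0.0595]
contact_force: [-0.2, -0.2, -2.5]
tcp_pos: [0.6022, 0.0135, 0.0583]
contact_force: [1.1, -0.1, -2.7]
tcp_pos: [0.6024, 0.0136, 0.0576]
contact_force: [-0.2, -0.2, -0.9]
t 24.4 bail hook-frame [0.001  0.0011 0.1589] tin up [0.003 0.001 1.   ] q [ 0.87  0.98 -1.28  2.33  2.2   0.9  -0.18]
```

```bash

python3 -m crank '[[[0.07,0,0.07],[0,0,0]],[[0,0,0],[0,0,0]],[[0,0,0],[0,0,0]]]' | sed -n '2p;4,6p'
python3 -m crank '[[[0,0,0],[0,0,0]],[[0,0,0],[0,0,0]],[[0,0,0],[0,0,0]],[[0,0,0],[0,0,0]],[[0,0,0],[0,0,0]]]' 8 20| sed -n '2p;4,6p'
python3 -c "
from kin import *
state()
k=json.load(open('k2.json'));q=monitor.get_obs()['joints'];R,p=pose()
for d,t in((.02,0),(.04,0.02),(.06,.05),(.08,.09),(.1,.12)):
    R2=R@Ro.from_rotvec([0,t,0]).as_matrix();q,e=ik(p-R[:,2]*d,R2,k,q,.01);print(d,t,q.round(2),round(e,4))"
```

```text
tcp_pos: [0.603, 0.0138, 0.0572]
contact_force: [-0.6, 0.4, 4.4]
grip_width: 0.059
gripper_force: 90.9
tcp_pos: [0.602, 0.0134, 0.0561]
contact_force: [0.0, 0.4, -0.1]
grip_width: 0.0801
gripper_force: 0.0
t 25.2 bail hook-frame [0.0006 0.001  0.1574] tin up [0.004 0.001 1.   ] q [ 0.87  0.99 -1.28  2.33  2.2   0.9  -0.18]
0.02 0 [ 0.9   0.94 -1.31  2.36  2.16  0.89 -0.19] 0.0
0.04 0.02 [ 0.92  0.89 -1.34  2.37  2.09  0.86 -0.16] 0.0
0.06 0.05 [ 0.95  0.82 -1.38  2.38  1.98  0.81 -0.12] 0.0
0.08 0.09 [ 0.98  0.73 -1.39  2.37  1.85  0.73 -0.06] 0.0
0.1 0.12 [ 1.01  0.62 -1.39  2.37  1.73  0.64  0.  ] 0.0
```

Released with no residual force. I'll retreat along that feasible path.

```bash

python3 -m crank '[[[0,0,-1],[0,0,0]],[[0,0,-1],[0,0,0]],[[0,0,-1],[0,0.01,0]],[[0,0,-1],[0,0.01,0]],[[0,0,0],[0,0,0]]]' 8.5| sed -n '2p;4,6p'
python3 -m crank '[[[0,0,-1],[0,0.015,0]],[[0,0,-1],[0,0.015,0]],[[0,0,-1],[0,0.02,0]],[[0,0,-1],[0,0.02,0]],[[0,0,0],[0,0,0]]]' | sed -n '2p;4,6p'
python3 -m crank '[[[0,0,-1],[0,0.015,0]],[[0,0,-1],[0,0.015,0]],[[0,0,0],[0,0,0]],[[0,0,0],[0,0,0]],[[0,0,0],[0,0,0]]]' | sed -n '2p;4,6p'
python3 -m crank '[[[0,0,0],[0,0,0]],[[0,0,0],[0,0,0]],[[0,0,0],[0,0,0]],[[0,0,0],[0,0,0]],[[0,0,0],[0,0,0]]]' | sed -n '2p;4,6p'
python3 - <<'E'
from kin import *
ims=[]
for n in("scene",)*3:
    im,d,C=grab(n);h,P=cloud(d,C);x,y,z=P.T;c=cv2.cvtColor(im,cv2.COLOR_RGB2HSV).astype(int)[h[:,1],h[:,0]]
    m=(np.abs(P-[.6245,.0145,.065])<[.075,.05,.034]).all(1)&(c[:,1]<80);print("tin",rect(P[m]),np.percentile(z[m],[5,95]).round(4))
    m=(np.abs(P-[.6245,.0145,.289])<[.02,.04,.0025]).all(1)&(c[:,1]<80);print("hooktop",m.sum(),P[m].mean(0).round(4))
print(monitor.get_obs()["clock"])
save("end.png",np.hstack([cv2.resize(im[150:290,200:340],(400,400),interpolation=cv2.INTER_CUBIC),cv2.resize(optics.grab_frame("side")[0][140:280,200:340],(400,400),interpolation=cv2.INTER_CUBIC)]))
E
```

```text
tcp_pos: [0.5749, 0.0109, 0.0875]
contact_force: [0.6, -0.1, -0.3]
grip_width: 0.0852
gripper_force: 0.0
tcp_pos: [0.5505, 0.0084, 0.1182]
contact_force: [-0.2, -0.3, -0.7]
grip_width: 0.0849
gripper_force: 0.0
tcp_pos: [0.5381, 0.0074, 0.1322]
contact_force: [0.2, 0.2, -0.1]
grip_width: 0.085
gripper_force: 0.0
tcp_pos: [0.5383, 0.0075, 0.1329]
contact_force: [-0.1, 0.8, 0.1]
grip_width: 0.0851
gripper_force: 0.0
tin (array([625.8,  15.3]), array([103.1,  61. ]), 6.2) [0.0408 0.094 ]
hooktop 56 [0.6275 0.0133 0.2888]
tin (array([625.9,  14.9]), array([104.1,  60.4]), 6.5) [0.041  0.0945]
hooktop 62 [0.6274 0.0158 0.289 ]
tin (array([626.3,  15.2]), array([103.7,  60.3]), 6.0) [0.0405 0.0945]
hooktop 61 [0.6277 0.0145 0.289 ]
27.35
```

View pics/end.png

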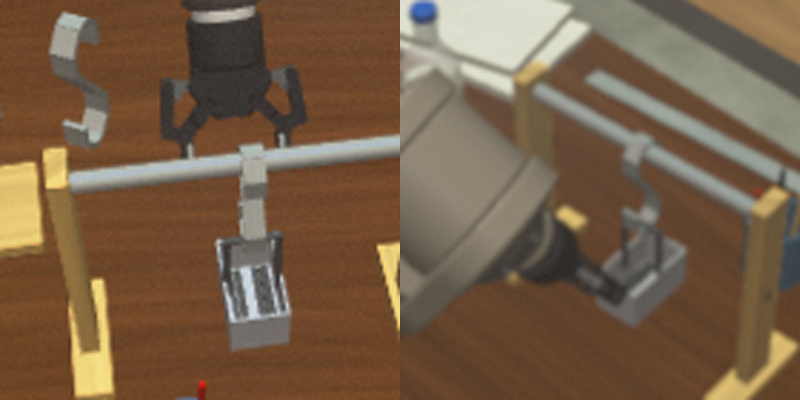

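The tin hangs level in the hook's lower curl, at end-crop (255,290), and its position is the same in all three frames. The gripper is clear of it. Handing in.

```bash

python3 -m crank '[[[0,0,0],[0,0,0]],[[0,0,0],[0,0,0]],[[0,0,0],[0,0,0]],[[0,0,0],[0,0,0]],[[0,0,0],[0,0,0]]]' | sed -n '2p;4p'
python3 -c "
from bench import r
print(r.hand_in())"
```

```text
tcp_pos: [0.5383, 0.0075, 0.1329]
contact_force: [0.4, -0.1, 0.1]
the job is handed in; nothing more can be done
None
```

The small S-hook hangs on the taller rail's tube with the drill-bit tin level and still in its lower curl; I handed the job in at about 28 s with the gripper clear, and the call returned no verdict.

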